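# Ready the glaze mixer: stopper the jar, mesh and hold the drive gear

## Task

Get the little glaze mixer ready to run. First take the tapered cork stopper from its wooden stand, set it fully home in the neck of the glass jar that stands on the mixer's turntable, and let go of it. Then lift the loose grey plastic gear, turn it until the cross-shaped bore meshes with the cross-shaped spindle of the mixer, slide it all the way down and press the sprung black collar beneath it fully down; finish there with the gear still gripped and pressed down, and leave everything else on the bench where it is.

Things in the scene. Friction and masses are not known exactly. Their poses are not given: they have to be found in the camera images.
- mixer: Grey mixer, fixed to the bench: housing 170 (x) x 295 (y) mm, top 45 mm above the bench; origin on the bench under its centre, z up. On its y = +60 mm side a toothed aluminium turntable (148 mm across, does not turn) with an open glass jar 66 mm wide; on its y = -60 mm side the upright steel spindle.
- jar_mouth (a point): Centre of the jar's mouth, in the plane of its rim (129 mm above the bench), z up. Neck bore 35 mm across, wall 4 mm, neck 20 mm long. The jar is fixed.
- stopper_center (a point): Loose cork stopper, 45 g, 67 mm tall; point on its axis, half-way up, z up. From the bottom: tapered plug 25 mm long (20 mm wide at its lower end, 31 at its top), flange 45 mm wide and 6 thick, round grip 28 mm wide and 36 tall. Seated, the flange rests on the jar's rim and this point is 8.5 mm above the rim. It starts upright in the wooden stand.
- stand: Fixed wooden ring that holds the stopper at the start, 60 mm wide, 35 mm tall, hole 35 mm; origin on the bench under its centre. The stopper's flange rests on its top.
- gear_center (a point): Loose grey plastic gear, 120 g, flat on the bench; point on its axis, half-way up its 50 mm, z up. Toothed disc 84 mm wide, 12 thick; square hub 36 mm wide rises 38 mm above it, faces square to x and y. A cross-shaped bore goes right through: two slots along x and y, each 25 mm long, 10 wide. Any of the four quarter turns fits the spindle.
- spindle_tip (a point): Centre of the steel spindle's top end, 95 mm above the bench, 50 above the housing top, z up. Its section is a cross with bars along this frame's x and y, each 22 mm long and 7 wide (narrower over the top 5 mm). It stands at a different angle each time and does not turn under less than 2 N m, so turn the gear to suit it.
- collar (a joint): Sprung black collar round the foot of the spindle, 48 mm wide, top 10 mm above the housing top when up: travel pressed down in m, 0 = up, 0.008 = fully down. Takes 4 N to start, 10 N to hold fully down; springs up when let go. The gear's weight alone does not move it. Fully pressed, the gear's centre is 23 mm below the spindle tip.
- pot_outer_center (a point): Outer small terracotta pot, 84 mm across, 75 mm tall. Loose bystander; leave it alone. Point at about its middle.
- pot_inner_center (a point): Inner terracotta pot, 66 mm across, 85 mm tall, stacked in the outer one. Loose bystander; leave it alone. Point at about its middle.
- lidded_jar_center (a point): Glass jar with a steel screw lid, 72 mm across, 95 mm tall. Loose bystander; leave it alone. Point at about its middle.
- scraper_center (a point): Yellow plastic scraper, 55 x 100 x 8 mm, lying flat. Loose bystander; leave it alone. Point at about its middle.
- rib_center (a point): Bamboo rib, 40 x 110 x 6 mm, lying flat. Loose bystander; leave it alone. Point at about its middle.
- trim_brush_center (a point): Brush 170 mm long, lying flat. Loose bystander; leave it alone. Point at about its middle.
There are look-alikes about, which are no part of the job. Leave any red look-alike of the part that bears stopper_center alone.

How it is judged:
On the way, in this order (a step that is already met when the one before it is completed fails the run):
1. the stopper sits fully home in the jar's neck, let go (horizontal distance between stopper_center and jar_mouth below 0.004 m and z of stopper_center in the frame of jar_mouth between 0.005 and 0.0115 m and angle between stopper_center's own z axis and vertical below 0.08 rad and contact force between stopper and the fingers below 0.1 N), for 0.3 s.
2. the gear is meshed on the spindle and its collar pressed down (horizontal distance between gear_center and spindle_tip below 0.004 m and angle between gear_center's own z axis and vertical below 0.08 rad and (angle between the x axis of gear_center and the x axis of spindle_tip, either way round below 0.2 rad or angle between the x axis of gear_center and the y axis of spindle_tip, either way round below 0.2 rad) and z of gear_center in the frame of spindle_tip below -0.018 m and value of joint collar above 0.0055 m and contact force between gear and the fingers above 3 N), for 0.2 s.
At the end, for the whole second after the job is handed in: Stopper seated in the jar (4 mm off axis, flange within 3 mm of the rim, 4.5 degrees), fingers off it. Gear meshed on the spindle (4 mm off axis, 4.5 degrees, centre 18 mm or more below the tip), the fingers on it with over 3 N, the collar held at least 5.5 mm down (all of step 1 and all of step 2); the arm keeps its last pose, push and grip.
It fails at once if a bystander is moved by more than 30 mm (distance of any of pot_outer_center, pot_inner_center, lidded_jar_center, scraper_center, rib_center, trim_brush_center from where it was at the start of the episode above 0.03 m).
It also fails if it takes over 64 s, if anything falls off the work surface, if the arm or the gripper's body presses on something with over 40 N, if the wrist force passes 120 N, or if a joint passes its speed limit or range.

## Robot

A 6-joint arm with a two-finger parallel gripper is mounted at the origin on the work surface. World frame = base frame: x ahead of the robot, y to its left, z up, the work surface at z = 0. Lengths are in m, angles in rad, forces in N, time in s.
With the tool pointing down it reaches from about 0.375 to 0.975 m from the base axis. Payload 3.8 kg.
Tool frame: the origin (TCP) lies midway between the tips of the shut fingers; the grasp point (between the pads) lies 19 mm behind it; x points along the fingers, y is the direction in which the jaws open and shut, and the axes are right-handed (so a half turn about x gives the same grasp; the last joint's range is limited). The gripper opens to 85 mm and grips with 20 to 120 N. Pads are 22 mm wide; open, the fingers measure 114 mm over their backs; the gripper's body (76 mm by 85 mm) begins 54 mm behind the grasp point. The pads swing forward as they close: fully open they stand 13 mm farther back than shut.
Start: joints at [1.179, 0.264, 1.604, -0, 1.274, -0.037], TCP at [0.234, 0.633, 0.231] pointing down, gripper open.
Joint ranges: [-2.63, 2.63], [-0.94, 2.18], [0.31, 2.57], [-1.31, 4.45], [0, 2.66], [-2.55, 2.55]. Speed limits (rad/s): [2.57, 2.57, 3.14, 3.14, 3.14, 3.14].

## Interface

Orientations are given as a rotation vector (axis times angle).
In Python, from workcell import read_state, read_camera, get_calibration, finish_job gives the robot as it stands. The module is installed in compiled form; this text tells all that it offers.
- The arm moves only by the shell command python3 -m creep 'ROWS' [FORCE]. ROWS is JSON, a list of rows, each a list of 3 entries, a list of its own where there are three numbers: the closure in counts, from 0 (fully open) to 255 (shut), then the shift along the world's x, y, z in mm, then the turn about the world's z in rad. In form: [[hand, [tx, ty, tz], spin], ...]. A call has exactly 8 rows; each row shifts and turns the commanded pose from where the row before left it; what a row does not reach is not made up. A row lasts 1/12 s, in which the tool goes at most 41.7 mm and 7.16 degrees, less where a joint would pass 70% of its speed; a pose out of reach is approached as far as the arm can. A call is refused whole if a number of a shift passes 41.7 or a number of a turn 0.125, either way. A call with a gripper value outside its range is refused whole. The fingers move at their own pace and stop on an object; FORCE is the grip in N (left out, the last holds). Time passes only in rows, so rows that do not move let the fingers close, or fill a call up. It gives the time, the measured TCP pose, the force and the opening at its end, in the units of the state.
- read_state(): the state, without advancing time (a new reading comes with each control period).
- read_camera(name): name is "scene" or "top" or "wrist"; returns (picture, depth): 420x560x3 uint8, blue, green, red; 420x560 float32, m along the optical axis (not along the pixel's ray), 0 where there is no reading.
- get_calibration(name): a dict with "K" (3x3 intrinsics, pixels), "k1" (the pictures are not rectified: a ray, as slopes to the right and down, at radius r is drawn at 1 + k1 r^2 times it, then the intrinsics apply), "eye" and "orientation" of the camera in the world. Camera axes: x right, y down, z forward; pixel columns grow to the right and rows downward; lengths in m; the calibration is good to about 2 mm. A picture is of the moment at which its call begins: read the wrist's pose just before it. get_calibration takes no time and is no camera call; for the wrist camera it gives the pose at the moment of the call.
- finish_job(): hands the job in, once; it reports no verdict.
The state is a dict: "time": time; "q": joint angles; "joint_vel": joint speeds; "joint_torque": joint torques, N m; "tool_pos": TCP position; "tcp_rot": TCP orientation; "wrist_force": force on the tool from outside, world axes, zero at the start; "torque": the same for the moment, N m; "width": opening from 0.0 (shut) to 1.0 (fully open).
Only numpy, scipy, OpenCV 4.12 (cv2) and the standard library are available. Lean on these libraries where they do the work, as an engineer would, in place of code of your own. Each camera call takes 0.05 s, during which the arm holds its last target.

## Working session

There is one attempt and no reset: what is moved stays moved. The work goes in short steps, Python scripts to look and compute and a shell command to move; the robot and the scene stay as the last step left them, time stands still between calls to the robot, and variables do not carry over. Pictures are saved under pics/ and viewed, and the job is handed in when it is done.

```bash
mkdir -p pics; ls
cat > h.py <<'E'
import numpy as np,cv2
from workcell import *
from scipy.spatial.transform import Rotation as R
def rot(o):
    o=np.array(o,float)
    return o if o.shape==(3,3) else R.from_rotvec(o).as_matrix()
def ray(c,u,v):
    K=np.array(c["K"]);k1=c["k1"]
    xd=(u-K[0,2])/K[0,0];yd=(v-K[1,2])/K[1,1]
    x,y=xd,yd
    for _ in range(20):
        s=1+k1*(x*x+y*y);x=xd/s;y=yd/s
    return np.array([x,y,1.0])
def onplane(c,u,v,z):
    d=rot(c["orientation"])@ray(c,u,v);e=np.array(c["eye"]);return e+d*(z-e[2])/d[2]
def bydepth(c,u,v,dep):
    return np.array(c["eye"])+rot(c["orientation"])@(ray(c,u,v)*dep)
def proj(c,p):
    q=rot(c["orientation"]).T@(np.array(p)-np.array(c["eye"]));x,y=q[0]/q[2],q[1]/q[2]
    s=1+c["k1"]*(x*x+y*y);K=np.array(c["K"]);return K[0,0]*x*s+K[0,2],K[1,1]*y*s+K[1,2]
def grab(n,tag):
    c=get_calibration(n);im,d=read_camera(n);cv2.imwrite(f"pics/{tag}.png",im);np.savez(f"{tag}.npz",im=im,d=d,K=c["K"],k1=c["k1"],eye=c["eye"],orientation=c["orientation"]);return c,im,d
def load(tag):
    z=np.load(f"{tag}.npz");return z,z["im"],z["d"]
E
python3 - <<'E'
from h import *
print(read_state())
for n in("scene","top"):
    c,im,d=grab(n,n+"0");print(n,c)
E
```

```text
pics
{'time': 0.0, 'q': array([ 1.17911648e+00,  2.64753386e-01,  1.60542478e+00, -1.46513808e-05,
        1.27368793e+00, -3.68977996e-02]), 'joint_vel': array([-1.99100656e-04,  5.41566804e-04,  2.82093992e-04,  1.87439549e-04,
        1.62275786e-03, -4.03673577e-05]), 'joint_torque': array([ 4.96079501e-04, -5.15098894e+01, -3.67318904e+01,  2.67577235e-05,
        1.29862136e-02,  9.94381963e-06]), 'tool_pos': array([0.23420278, 0.63226415, 0.22993445]), 'tcp_rot': array([ 0.27664057,  1.55328117, -0.28014997]), 'wrist_force': array([-0.95318093, -0.1670484 ,  0.77250981]), 'torque': array([-0.08463552, -0.01882653, -0.01722382]), 'width': 1.0040346596400334}
scene {'K': array([[398.49119292,   0.        , 273.33079051],
       [  0.        , 398.49119292, 208.63617223],
       [  0.        ,   0.        ,   1.        ]]), 'k1': 0.015130946039055605, 'eye': array([ 1.26513713, -0.48121566,  0.83693357]), 'orientation': array([-1.99803676, -1.17869868,  0.5409752 ])}
top {'K': array([[395.25766298,   0.        , 278.69475969],
       [  0.        , 395.25766298, 211.3577125 ],
       [  0.        ,   0.        ,   1.        ]]), 'k1': -0.056525103489376144, 'eye': array([ 0.34008934, -0.03938825,  1.22088409]), 'orientation': array([-2.16948694,  2.14321586, -0.1919408 ])}
```

View pics/scene0.png

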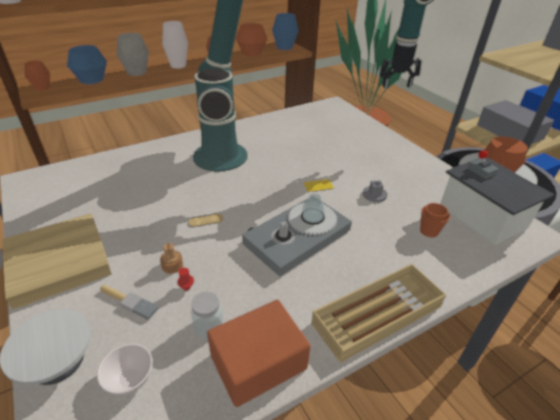

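View pics/top0.png

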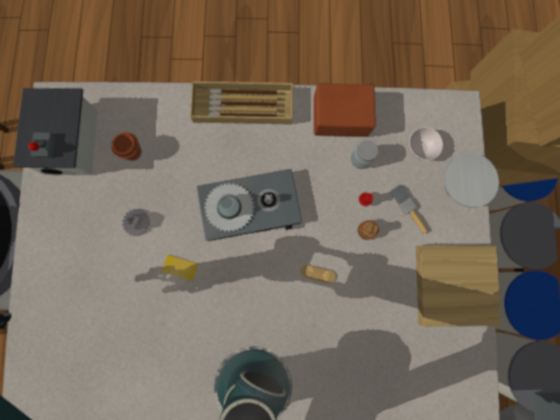

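Stopper candidates are the cork at top (369,229) / scene (172,258) and the red look-alike at top (366,199) / scene (186,278). The cork one, in its wooden stand, fits. The gear is at top (137,222) / scene (375,190). I'll confirm these in crops and measure them.

Run:
```python
from h import *
c,im,d=load("top0");c2,im2,d2=load("scene0")
def crop(im,u,v,w,h,s): return cv2.resize(im[v:v+h,u:u+w],(w*s,h*s),interpolation=cv2.INTER_CUBIC)
a=crop(im,335,180,70,70,5);b=crop(im,190,160,120,90,3);g=crop(im,102,187,70,70,5)
cv2.imwrite("pics/a.png",np.hstack([a,g]))
cv2.imwrite("pics/b.png",crop(im,190,160,120,90,6))
cv2.imwrite("pics/c.png",np.hstack([crop(im2,140,230,80,70,5),crop(im2,345,160,70,70,5)]))
for n,p in dict(stop=(369,229),red=(366,199),gear=(137,222),spindle=(269,199),jar=(229,207)).items():
    z=d[p[1]-1:p[1]+2,p[0]-1:p[0]+2];print(n,np.median(z),bydepth(c,*p,np.median(z)).round(4))
for n,p in dict(stop=(170,247),gear=(376,185)).items():
    z=d2[p[1]-1:p[1]+2,p[0]-1:p[0]+2];print(n,np.median(z),bydepth(c2,*p,np.median(z)).round(4))
```

```text
stop 1.1581352 [ 0.4643 -0.3367  0.0761]
red 1.1800503 [ 0.5554 -0.332   0.0675]
gear 1.1753238 [0.4797 0.3527 0.0422]
spindle 1.1464158 [ 0.5464 -0.0417  0.0923]
jar 1.1735593 [0.5266 0.0767 0.0586]
stop 1.0648556 [ 0.4749 -0.3442  0.0772]
gear 1.342136 [0.491  0.3592 0.0486]
```

View pics/a.png

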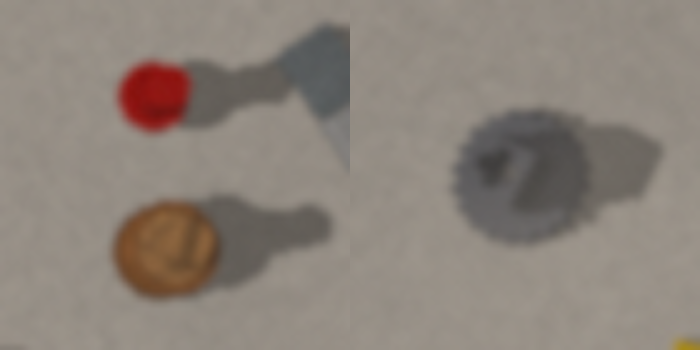

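View pics/b.png

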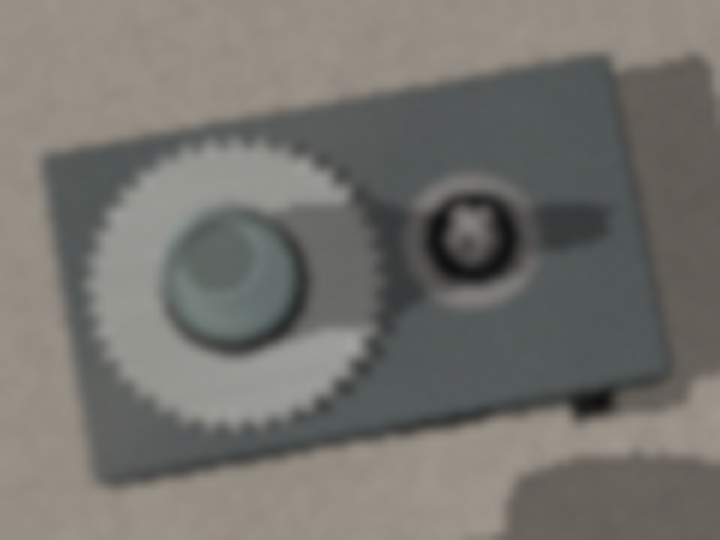

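View pics/c.png

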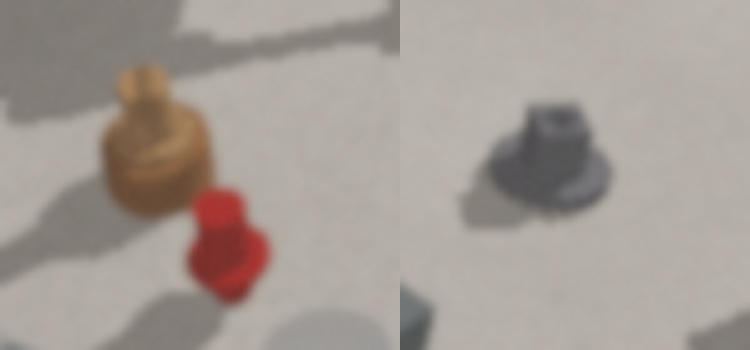

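The crop shows the cork stopper in its stand (left, lower); the red one stands beside it on the bench. The gear is on the right, with its hub up. Checking the wrist camera and tool axes.

Run:
```python
from h import *
s=read_state();print("R\n",rot(s["tcp_rot"]).round(3))
c,im,d=grab("wrist","w0");print(c["eye"],"\n",rot(c["orientation"]).round(3))
K=c["K"];print(K, s["tool_pos"]); print(onplane(c,280,210,0.0))
t,im,d=load("top0")
hsv=cv2.cvtColor(im,cv2.COLOR_BGR2HSV)
# cork mask
m=cv2.inRange(hsv,(5,90,60),(25,255,255));n,l,st,ce=cv2.connectedComponentsWithStats(m)
for i in range(1,n):
    if st[i,4]>60: print(st[i],ce[i],onplane(t,*ce[i],0.04).round(4))
```

```text
R
 [[-0.001  0.347  0.938]
 [-0.002  0.938 -0.347]
 [-1.    -0.002 -0.   ]]
[0.16912677 0.65612331 0.37275213] 
 [[ 0.347  0.903  0.253]
 [ 0.938 -0.334 -0.096]
 [-0.002  0.271 -0.963]]
[[328.36379608   0.         279.16294984]
 [  0.         328.36379608 208.41043313]
 [  0.           0.           1.        ]] [0.23423896 0.63236174 0.23006533]
[0.26929225 0.61915345 0.        ]
[    0     0   560   218 62965] [305.28288732  61.39372667] [ 1.0113 -0.1529  0.04  ]
[111 132  30  28 653] [125.71975498 145.93261868] [0.7165 0.4043 0.04  ]
[410 211  18  22 142] [418.34507042 221.58450704] [ 0.4929 -0.5     0.04  ]
[358 220  21  19 310] [368.03225806 229.49677419] [ 0.4667 -0.3431  0.04  ]
[540 229  20  51 286] [555.22727273 258.04195804] [ 0.3833 -0.9376  0.04  ]
[ 416  246   98   80 6435] [457.85656566 285.22222222] [ 0.3006 -0.6151  0.04  ]
[162 255  36  26 597] [179.72864322 267.23450586] [0.3474 0.2189 0.04  ]
[301 265  34  18 388] [317.81443299 273.37886598] [ 0.334  -0.1896  0.04  ]
[  0 325   7  71 312] [  2.08974359 355.57371795] [0.0819 0.7303 0.04  ]
[545 335  15  12  86] [554.59302326 340.53488372] [ 0.1327 -0.9159  0.04  ]
[499 394  18  17 143] [505.25174825 401.9020979 ] [-0.0419 -0.7477  0.04  ]
```

View pics/w0.png

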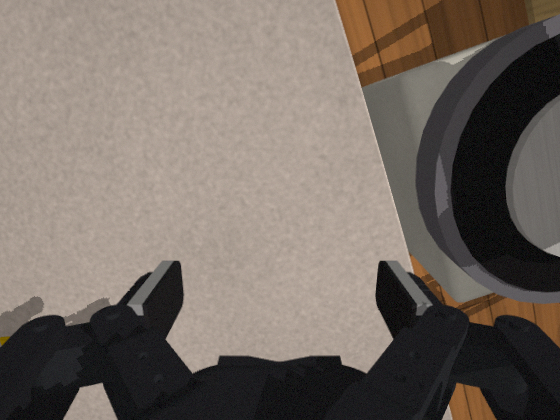

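Now moving to above the gear for a wrist look on the way.

```bash
python3 -m creep '[[0,[25,-33,0],0.044],[0,[25,-33,0],0.044],[0,[25,-33,0],0.044],[0,[25,-33,0],0.044],[0,[25,-33,0],0.044],[0,[25,-33,0],0.044],[0,[25,-33,0],0.044],[0,[25,-33,0],0.044]]' 30
python3 - <<'E'
from h import *
s=read_state();print(s["tool_pos"],s["time"],np.abs(s["joint_vel"]).max());c,im,d=grab("wrist","w1")
for p in[(0.483,0.355,0.05)]:print(proj(c,p))
E
```

```text
time: 0.82
tool_pos: [0.4351, 0.3671, 0.2311]
tcp_rot: [0.0, 1.571, -0.0]
wrist_force: [1.2, 0.5, 0.7]
width: 0.997
[0.43510046 0.36708185 0.23107754] 0.8167 1.3850143315687091
(np.float64(267.9962826977795), np.float64(232.68420595055133))
```

View pics/w1.png

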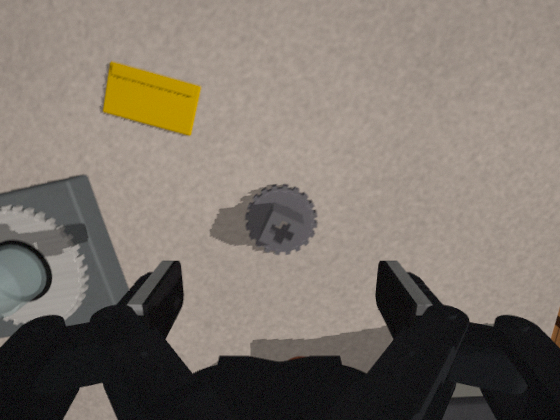

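Wrist view: the gear hub is near (283,230), the mixer on the left and the scraper top left. The arm was still moving, so I'll re-measure later. On to the stopper.

```bash
python3 -m creep '[[0,[1,-41,0],0],[0,[1,-41,0],0],[0,[1,-41,0],0],[0,[1,-41,0],0],[0,[1,-41,0],0],[0,[1,-41,0],0],[0,[1,-41,0],0],[0,[1,-41,0],0]]'
python3 -m creep '[[0,[0,-41,0],0],[0,[0,-41,0],0],[0,[0,-41,0],0],[0,[0,-41,0],0],[0,[0,-41,0],0],[0,[0,-41,0],0],[0,[0,-41,0],0],[0,[0,-41,0],0]]'
python3 -m creep '[[0,[0,-41,0],0],[0,[0,-14,0],0],[0,[0,0,0],0],[0,[0,0,0],0],[0,[0,0,0],0],[0,[0,0,0],0],[0,[0,0,0],0],[0,[0,0,0],0]]'
python3 - <<'E'
from h import *
s=read_state();print(s["tool_pos"],s["time"],np.abs(s["joint_vel"]).max());c,im,d=grab("wrist","w2")
E
```

```text
time: 1.53
tool_pos: [0.4419, 0.0393, 0.2313]
tcp_rot: [0.002, 1.57, -0.002]
wrist_force: [1.4, -0.3, -0.4]
width: 0.995
time: 2.2
tool_pos: [0.442, -0.2889, 0.2312]
tcp_rot: [0.003, 1.571, -0.003]
wrist_force: [0.8, -0.1, -0.3]
width: 1.0
time: 2.87
tool_pos: [0.4428, -0.3407, 0.2315]
tcp_rot: [0.001, 1.571, -0.001]
wrist_force: [-0.0, 0.2, 0.1]
width: 1.001
[ 0.44280641 -0.34073472  0.23148653] 2.8667 0.005157046042637229
```

View pics/w2.png

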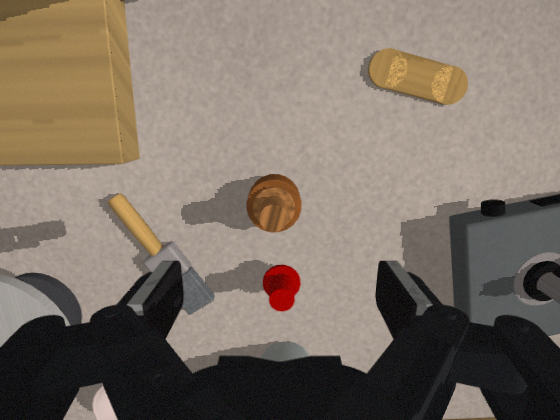

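Stopper flange and stand are around (274,203), grip top around (275,218), and the red look-alike is at (282,285). I'll use depth to isolate the grip top.

```bash
cat >> h.py <<'E'
def cloud(c,d):
    h,w=d.shape;v,u=np.mgrid[:h,:w].astype(float);K=np.array(c["K"]);k1=float(c["k1"])
    p=cv2.undistortPoints(np.stack([u.ravel(),v.ravel()],1).reshape(-1,1,2),K,np.array([k1,0,0,0.])).reshape(-1,2)
    r=np.c_[p,np.ones(len(p))]*d.ravel()[:,None]
    return (np.array(c["eye"])+r@rot(c["orientation"]).T).reshape(h,w,3)
E
python3 - <<'E'
from h import *
c,im,d=load("w2");P=cloud(c,d)
sub=(slice(170,260),slice(235,320))
hs=cv2.cvtColor(im,cv2.COLOR_BGR2HSV)
m=cv2.inRange(hs,(5,90,40),(25,255,255))>0
q=np.zeros_like(m);q[sub]=1;m&=q
Z=P[...,2]
print(np.histogram(Z[m],bins=np.arange(0,.1,.005)))
for a,b in((.068,.085),(.03,.048)):
    k=m&(Z>a)&(Z<b);k=(cv2.morphologyEx(k.astype(np.uint8),cv2.MORPH_OPEN,np.ones((3,3))))>0
    v,u=np.nonzero(k);print(k.sum(),u.min(),u.max(),v.min(),v.max(),P[k].mean(0),P[k].min(0),P[k].max(0))
    cn=max(cv2.findContours(k.astype(np.uint8),0,2)[0],key=len);(x,y),r=cv2.minEnclosingCircle(cn)
    z=.077 if a>.05 else .041
    print(x,y,r,onplane(c,x,y,z),onplane(c,x-r,y,z),onplane(c,x+r,y,z))
    cv2.circle(im,(int(x),int(y)),int(r),(0,255,0),1)
cv2.imwrite("pics/w2c.png",cv2.resize(im[160:260,220:330],None,fx=5,fy=5))
E
```

```text
(array([ 27,  24,  33,  33,  37,  40, 527, 431, 523,  32,  27,  30,  36,
        34,  34, 637,   0,   0,   0]), array([0.   , 0.005, 0.01 , 0.015, 0.02 , 0.025, 0.03 , 0.035, 0.04 ,
       0.045, 0.05 , 0.055, 0.06 , 0.065, 0.07 , 0.075, 0.08 , 0.085,
       0.09 , 0.095]))
687 259 287 202 231 [ 0.4652484  -0.3468613   0.07648966] [ 0.45250334 -0.36041128  0.06802369] [ 0.47979756 -0.33363872  0.07934818]
272.95013427734375 216.80178833007812 15.069613456726074 [ 0.46514218 -0.34703627  0.077     ] [ 0.46512976 -0.36131057  0.077     ] [ 0.4651563  -0.33276523  0.077     ]
1465 247 301 179 228 [ 0.45806304 -0.34653725  0.03746754] [ 0.43685474 -0.3757888   0.0302083 ] [ 0.49144836 -0.31757818  0.04797572]
273.7699890136719 205.0 27.523788452148438 [ 0.46329966 -0.34680833  0.041     ] [ 0.46326988 -0.37575067  0.041     ] [ 0.46332688 -0.31787614  0.041     ]
```

View pics/w2c.png

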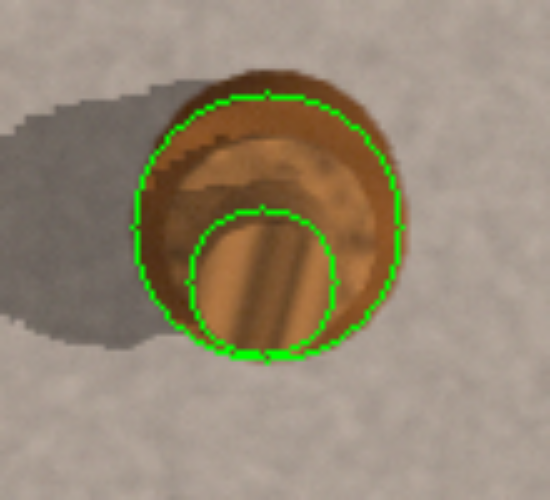

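Grip top is at (0.4652, -0.3470, 0.077), radius 14.3 mm, which matches the given 28 mm width and 77 mm top height. Descending and gripping.

```bash
python3 -m creep '[[0,[6,-2,-30],0],[0,[6,-2,-38],0],[0,[6,-2,-38],0],[0,[4,0,-38],0],[0,[0,0,-30],0],[0,[0,0,-13],0],[0,[0,0,0],0],[0,[0,0,0],0]]' 40
python3 -m creep '[[255,[0,0,0],0],[255,[0,0,0],0],[255,[0,0,0],0],[255,[0,0,0],0],[255,[0,0,0],0],[255,[0,0,0],0],[255,[0,0,0],0],[255,[0,0,0],0]]' 40
python3 - <<'E'
from h import *
s=read_state();print(s["tool_pos"],s["time"]);c,im,d=grab("wrist","w3")
E
```

```text
time: 3.58
tool_pos: [0.4646, -0.3478, 0.0445]
tcp_rot: [0.002, 1.571, -0.002]
wrist_force: [0.2, 0.0, 0.5]
width: 0.999
time: 4.25
tool_pos: [0.4652, -0.3487, 0.0457]
tcp_rot: [0.001, 1.569, -0.003]
wrist_force: [-1.8, 0.4, 6.5]
width: 0.305
[ 0.46523081 -0.34870247  0.04573086] 4.25
```

View pics/w3.png

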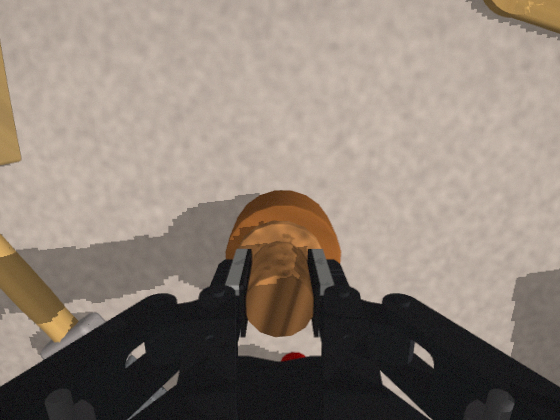

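Gripped at about 26 mm opening. Lifting and going towards the jar.

```bash
python3 -m creep '[[255,[0,0,15],0],[255,[0,0,30],0],[255,[0,0,40],0],[255,[0,0,40],0],[255,[0,0,40],0],[255,[0,0,40],0],[255,[0,20,15],0],[255,[0,40,0],0]]'
python3 -m creep '[[255,[0,40,0],0],[255,[0,40,0],0],[255,[0,40,0],0],[255,[0,40,0],0],[255,[0,40,0],0],[255,[0,40,0],0],[255,[0,40,0],0],[255,[0,40,0],0]]'
python3 -m creep '[[255,[-5,40,0],0],[255,[-10,10,0],0],[255,[0,0,0],0],[255,[0,0,0],0],[255,[0,0,0],0],[255,[0,0,0],0],[255,[0,0,0],0],[255,[0,0,0],0]]'
python3 - <<'E'
from h import *
s=read_state();print(s["tool_pos"],s["time"]);c,im,d=grab("wrist","w4")
E
```

```text
time: 4.97
tool_pos: [0.4673, -0.2924, 0.271]
tcp_rot: [-0.001, 1.561, -0.012]
wrist_force: [0.7, 0.1, -0.7]
width: 0.298
time: 5.63
tool_pos: [0.4638, 0.0337, 0.2643]
tcp_rot: [0.002, 1.57, -0.002]
wrist_force: [0.4, -0.0, -0.1]
width: 0.301
time: 6.3
tool_pos: [0.4498, 0.0809, 0.2642]
tcp_rot: [0.004, 1.571, -0.004]
wrist_force: [0.3, -0.2, 0.0]
width: 0.306
[0.44980003 0.08087472 0.26423282] 6.3
```

View pics/w4.png

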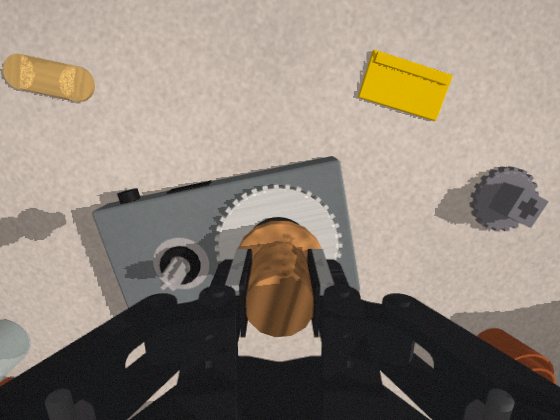

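The held stopper hides the jar. I'll step aside (outward, -y) so that it can be measured with the same camera.

```bash
python3 -m creep '[[255,[18,-32,0],0],[255,[20,-36,0],0],[255,[20,-36,0],0],[255,[16,-28,0],0],[255,[0,0,0],0],[255,[0,0,0],0],[255,[0,0,0],0],[255,[0,0,0],0]]'
python3 - <<'E'
from h import *
s=read_state();print(s["tool_pos"],s["time"],abs(s["joint_vel"]).max());c,im,d=grab("wrist","w5")
E
```

```text
time: 7.02
tool_pos: [0.5229, -0.0494, 0.2641]
tcp_rot: [0.002, 1.571, -0.001]
wrist_force: [0.5, 1.0, 0.2]
width: 0.304
[ 0.52291763 -0.04935453  0.26406826] 7.0167 0.011498079909658015
```

View pics/w5.png

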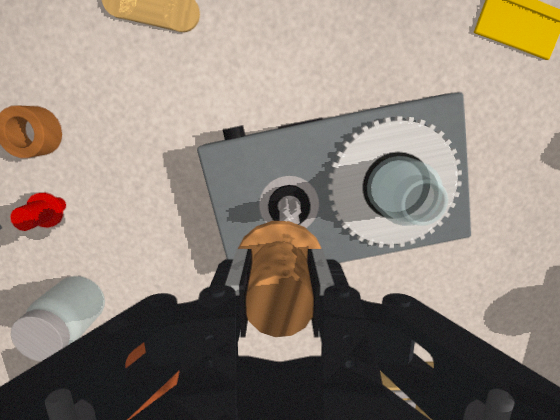

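Run:
```python
from h import *
c,im,d=load("w5");P=cloud(c,d)
cv2.imwrite("pics/w5j.png",cv2.resize(im[140:260,340:480],None,fx=5,fy=5,interpolation=2))
cv2.imwrite("pics/w5s.png",cv2.resize(im[160:240,240:340],None,fx=7,fy=7,interpolation=2))
for u,v in((423,200),(380,130),(402,180),(440,200),(404,200),(423,217),(289,208),(280,170)):print(u,v,P[v,u].round(4))
```

```text
423 200 [0.5392 0.1043 0.0693]
380 130 [0.4669 0.0567 0.0542]
402 180 [0.51   0.0643 0.1086]
440 200 [0.5256 0.0956 0.1228]
404 200 [0.5239 0.0599 0.1293]
423 217 [0.543  0.0837 0.1186]
289 208 [ 0.5437 -0.0396  0.0839]
280 170 [ 0.5106 -0.0486  0.0459]
```

View pics/w5j.png

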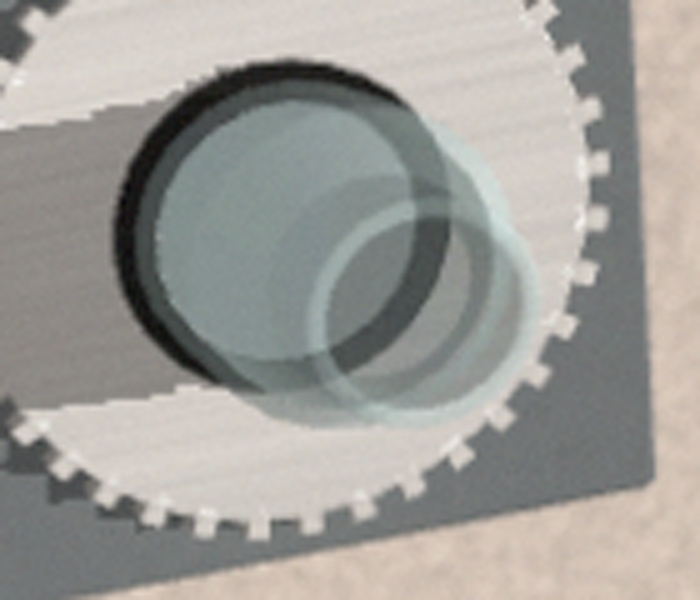

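View pics/w5s.png

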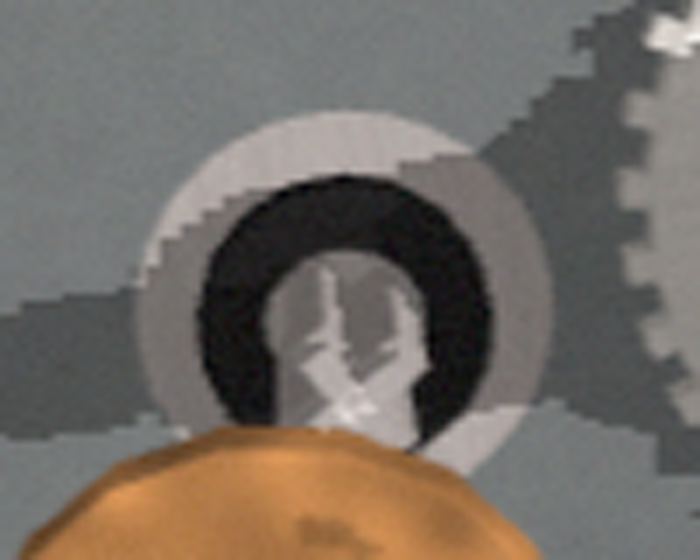

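Run:
```python
from h import *
c,im,d=load("w5");P=cloud(c,d)
j=onplane(c,424.4,202.0,.129);print("jar",j,"width",(onplane(c,447.7,202,.129)-onplane(c,400.9,202,.129))[1])
# turntable: white mask
m=((im.min(2)>150)).astype(np.uint8);m[:, :325]=0;m[:100]=0;m[250:]=0;m[:,465:]=0
g=P[...,2];tt=(abs(g-.054)<.005)&(P[...,1]>-.01)
k=(tt).astype(np.uint8)
cn=cv2.convexHull(max(cv2.findContours(k,0,2)[0],key=cv2.contourArea));(x,y),r=cv2.minEnclosingCircle(cn)
z=np.median(g[tt&(m>0)]);print("tt z",z,x,y,r)
pts=np.array([onplane(c,u,v,z)[:2] for u,v in cn[:,0]],np.float32);print("tt",cv2.minEnclosingCircle(pts))
# collar black ring, top at z=.055
k=((im.max(2)<45)&(P[...,2]>.03)&(P[...,2]<.07)).astype(np.uint8);k[:,:240]=0;k[:,330:]=0;k[:150]=0;k[230:]=0
v,u=np.nonzero(k);pts=np.array([onplane(c,a,b,.055)[:2] for a,b in zip(u,v)],np.float32);print(len(pts),cv2.minEnclosingCircle(pts),pts.min(0),pts.max(0))
# stopper flange now (z = TCP-0.0095..): grip top
s=P[:,:];hs=cv2.cvtColor(im,cv2.COLOR_BGR2HSV);mm=cv2.inRange(hs,(5,90,40),(25,255,255))>0
q=np.zeros_like(mm);q[215:345,235:325]=1;mm&=q
for a,b in((.285,.31),(.245,.268)):
    kk=mm&(P[...,2]>a)&(P[...,2]<b);print(a,kk.sum(),P[kk].mean(0) if kk.any() else 0,P[kk].min(0),P[kk].max(0))
print(np.histogram(P[mm][:,2],bins=np.arange(.2,.33,.01)))
```

```text
jar [0.52586206 0.0785404  0.129     ] width 0.042168333012924795
tt z 0.053053755583720386 395.9090881347656 182.90908813476562 68.89605712890625
tt ((0.5259242653846741, 0.07827034592628479), 0.07493674755096436)
702 ((0.549087643623352, -0.038981836289167404), 0.02353583090007305) [ 0.52567273 -0.06205126] [ 0.5681366  -0.01644147]
0.285 4060 [ 0.52205989 -0.04977918  0.29437241] [ 0.51013459 -0.06281429  0.2850199 ] [ 0.53817477 -0.03660981  0.29934855]
0.245 1932 [ 0.50966544 -0.04960746  0.2598906 ] [ 0.50187331 -0.0699505   0.25311757] [ 0.52021362 -0.02982057  0.26795469]
(array([   0,    0,    0,    0,    0, 1449,  581,  531,  648, 3720,    0,
          0]), array([0.2 , 0.21, 0.22, 0.23, 0.24, 0.25, 0.26, 0.27, 0.28, 0.29, 0.3 ,
       0.31, 0.32]))
```

Jar mouth is at (0.5259, 0.0784). The turntable centre gives the same, and the jar–spindle distance is 119.8 mm against a true 120 mm. The stopper is centred on the TCP. Placing it.

```bash
python3 -m creep '[[255,[1,30,0],0],[255,[1,38,0],0],[255,[1,38,0],0],[255,[0,22,-20],0],[255,[0,0,-35],0],[255,[0,0,-35],0],[255,[0,0,-20],0],[255,[0,0,0],0]]'
python3 -m creep '[[255,[0,0,-5],0],[255,[0,0,-4],0],[255,[0,0,-3],0],[255,[0,0,0],0],[255,[0,0,0],0],[255,[0,0,0],0],[255,[0,0,0],0],[255,[0,0,0],0]]'
python3 - <<'E'
from h import *
s=read_state();print(s["tool_pos"],s["wrist_force"],s["torque"],s["time"])
E
```

```text
time: 7.73
tool_pos: [0.5216, 0.079, 0.1488]
tcp_rot: [-0.001, 1.58, -0.001]
wrist_force: [-0.5, -0.7, -0.7]
width: 0.302
time: 8.4
tool_pos: [0.5269, 0.0779, 0.1428]
tcp_rot: [0.002, 1.57, -0.002]
wrist_force: [-0.5, -0.1, -0.4]
width: 0.306
[0.52687145 0.07787084 0.14282145] [-0.49405433 -0.07306446 -0.36548799] [0.00496616 0.04393759 0.0068549 ] 8.4
```

```bash
python3 -m creep '[[255,[-1,1,-2],0],[255,[0,0,-1],0],[255,[0,0,-1],0],[255,[0,0,0],0],[255,[0,0,0],0],[255,[0,0,0],0],[255,[0,0,0],0],[255,[0,0,0],0]]'
python3 - <<'E'
from h import *
grab("scene","s1")
E
```

```text
time: 9.07
tool_pos: [0.5256, 0.0791, 0.1397]
tcp_rot: [0.002, 1.57, -0.002]
wrist_force: [-3.2, -0.1, 7.7]
width: 0.303
```

Run:
```python
from h import *
c,im,d=load("s1");cv2.imwrite("pics/s1c.png",cv2.resize(im[130:280,230:400],None,fx=4,fy=4,interpolation=2))
```

```text
(no output)
```

View pics/s1c.png

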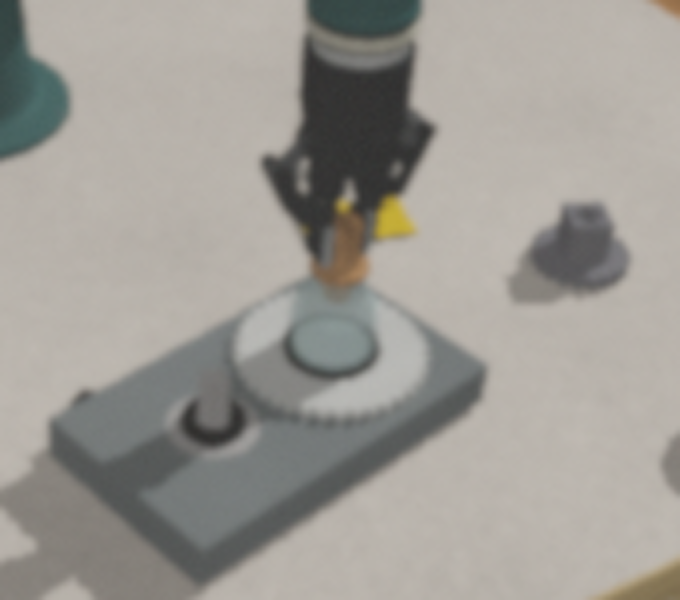

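The stopper seated at TCP z 139.7 mm with 7.7 N of upward reaction, the predicted contact height. Releasing and rising.

```bash
python3 -m creep '[[200,[0,0,0],0],[150,[0,0,0],0],[100,[0,0,0],0],[0,[0,0,0],0],[0,[0,0,0],0],[0,[0,0,0],0],[0,[0,0,0],0],[0,[0,0,0],0]]'
python3 -m creep '[[0,[0,0,5],0],[0,[0,0,25],0],[0,[0,0,40],0],[0,[-10,0,40],0],[0,[-15,0,20],0],[0,[-20,0,0],0],[0,[-20,0,0],0],[0,[0,0,0],0]]'
python3 -m creep '[[0,[0,40,0],0],[0,[0,40,0],0],[0,[0,40,0],0],[0,[0,40,0],0],[0,[0,40,0],0],[0,[0,40,0],0],[0,[0,20,0],0],[0,[0,0,0],0]]'
python3 -m creep '[[0,[-20,0,-20],0],[0,[0,0,-20],0],[0,[0,0,0],0],[0,[0,0,0],0],[0,[0,0,0],0],[0,[0,0,0],0],[0,[0,0,0],0],[0,[0,0,0],0]]'
python3 - <<'E'
from h import *
s=read_state();print(s["tool_pos"],abs(s["joint_vel"]).max())
grab("wrist","w6");grab("scene","s2");grab("top","t2")
c,im,d=load("s2");P=cloud(c,d);cv2.imwrite("pics/s2c.png",cv2.resize(im[150:280,230:400],None,fx=4,fy=4,interpolation=2))
E
```

```text
time: 9.78
tool_pos: [0.5254, 0.079, 0.1381]
tcp_rot: [0.002, 1.571, -0.002]
wrist_force: [-0.1, -0.1, 0.0]
width: 0.996
time: 10.45
tool_pos: [0.4581, 0.079, 0.2695]
tcp_rot: [0.002, 1.571, -0.002]
wrist_force: [-0.4, 0.3, -0.7]
width: 0.995
time: 11.12
tool_pos: [0.4604, 0.3433, 0.2679]
tcp_rot: [0.0, 1.571, 0.002]
wrist_force: [0.6, 0.2, 0.8]
width: 1.0
time: 11.78
tool_pos: [0.4414, 0.3391, 0.2296]
tcp_rot: [0.004, 1.569, -0.002]
wrist_force: [-0.5, 0.1, -1.1]
width: 1.002
[0.44139464 0.33908813 0.22957222] 0.00695774380633548
```

View pics/s2c.png

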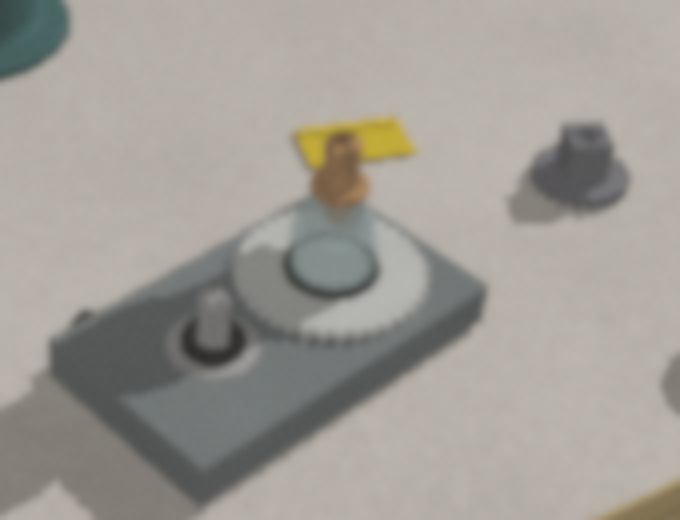

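View pics/w6.png

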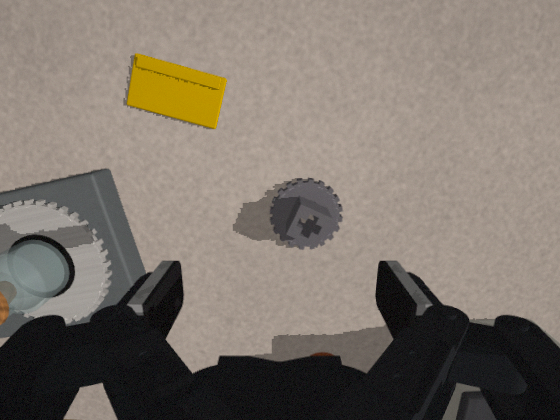

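The stopper stands upright in the jar neck, and the wrist view shows the gear hub at (310,225). Measuring the gear and verifying the stopper.

Run:
```python
from h import *
c,im,d=load("t2");P=cloud(c,d)
k=(P[...,2]>.155)&(abs(P[...,0]-.526)<.05)&(abs(P[...,1]-.078)<.05)
print("top stopper",k.sum(),P[k].mean(0) if k.any() else "",P[k].min(0),P[k].max(0),"exp pix",proj(c,(.526,.0784,.171)))
v,u=np.nonzero(k);print(u.min(),u.max(),v.min(),v.max(),onplane(c,(u.min()+u.max())/2,(v.min()+v.max())/2,.171))
c,im,d=load("s2");P=cloud(c,d)
k=(P[...,2]>.14)&(abs(P[...,0]-.526)<.03)&(abs(P[...,1]-.078)<.03);print("scene",k.sum(),P[k].min(0),P[k].max(0),P[k].mean(0))
c,im,d=load("w6");P=cloud(c,d)
cv2.imwrite("pics/w6c.png",cv2.resize(im[165:265,255:365],None,fx=6,fy=6,interpolation=2))
k=(abs(P[...,2]-.05)<.004);k[:150]=0;k[270:]=0;k[:,:255]=0;k[:,360:]=0
k=cv2.morphologyEx(k.astype(np.uint8),cv2.MORPH_CLOSE,np.ones((9,9)));k=cv2.morphologyEx(k,cv2.MORPH_OPEN,np.ones((3,3)))
cn=max(cv2.findContours(k,0,2)[0],key=cv2.contourArea)
pts=np.array([onplane(c,a,b,.05)[:2] for a,b in cn[:,0]],np.float32)*1000
r=cv2.minAreaRect(pts);print("hub",r)
hub=k>0
g=cv2.cvtColor(im,cv2.COLOR_BGR2GRAY);x=(cv2.erode(k,np.ones((5,5)))>0);print(np.percentile(g[x],[5,25,50,75,95]))
dk=(x&(g<0.75*np.median(g[x]))).astype(np.uint8);v,u=np.nonzero(dk)
p2=np.array([onplane(c,a,b,.05)[:2] for a,b in zip(u,v)])*1000;print("cross",len(u),p2.mean(0),u.mean(),v.mean(),np.ptp(p2,0))
q=p2-p2.mean(0);th=np.arctan2(q[:,1],q[:,0]);rr=np.hypot(*q.T);print("cross yaw mod90",np.degrees(np.angle((rr**4*np.exp(4j*th)).sum()))/4)
# disc centre at z .012
kd=((P[...,2]>.006)&(P[...,2]<.06)).astype(np.uint8);kd[:150]=0;kd[270:]=0;kd[:,:255]=0;kd[:,360:]=0
cn=max(cv2.findContours(kd,0,2)[0],key=cv2.contourArea);pts=np.array([onplane(c,a,b,.012)[:2] for a,b in cn[:,0]],np.float32)*1000
print("disc",cv2.minEnclosingCircle(pts))
```

```text
top stopper 92 [0.52745203 0.0780168  0.16990239] [0.51468056 0.064655   0.15518648] [0.54157592 0.09079168 0.17503086] exp pix (np.float64(224.3866069486341), np.float64(200.52272822260227))
220 230 195 205 [0.52745246 0.0767959  0.171     ]
scene 119 [0.51874374 0.06324132 0.14036434] [0.54411321 0.08996159 0.17216744] [0.53421294 0.07454368 0.16024396]
hub ((481.4701232910156, 369.8218078613281), (36.4745979309082, 36.96554183959961), 64.87162017822266)
[55. 90. 92. 94. 96.]
cross 53 [484.62877838 371.25886573] 310.41509433962267 228.45283018867926 [22.96701866 23.94332419]
cross yaw mod90 -29.163653576854088
disc ((481.4487609863281, 369.65484619140625), 42.63871765136719)
```

View pics/w6c.png

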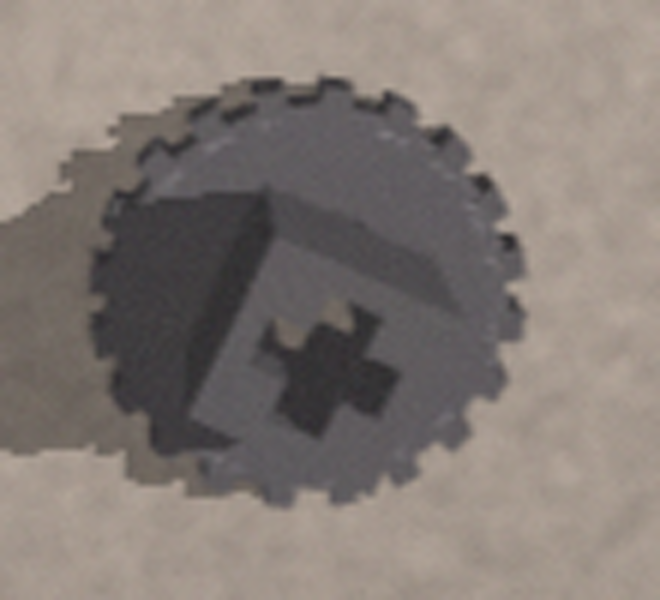

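The stopper top is seen at z ≈ 0.171 as expected for seated, about 2 mm from the jar axis. The hub is 36.5×37 mm, centred at (0.4815, 0.3698), with faces at -25.1° (mod 90). The tool must turn -0.438 rad to grip. First a clear look at the spindle.

```bash
python3 -m creep '[[0,[5,-15,36],0],[0,[10,-38,6],0],[0,[10,-40,0],0],[0,[10,-40,0],0],[0,[10,-40,0],0],[0,[10,-40,0],0],[0,[10,-40,0],0],[0,[10,-40,0],0]]'
python3 -m creep '[[0,[10,-40,0],0],[0,[10,-40,0],0],[0,[9,-6,-36],0],[0,[0,0,-36],0],[0,[0,0,0],0],[0,[0,0,0],0],[0,[0,0,0],0],[0,[0,0,0],0]]'
python3 - <<'E'
from h import *
s=read_state();print(s["tool_pos"],abs(s["joint_vel"]).max())
c,im,d=grab("wrist","w7");P=cloud(c,d)
u,v=map(int,proj(c,(.549,-.039,.095)));print(u,v)
cv2.imwrite("pics/w7c.png",cv2.resize(im[v-50:v+50,u-60:u+60],None,fx=6,fy=6,interpolation=2))
k=((P[...,2]>.092)&(P[...,2]<.10));k[:v-45]=0;k[v+45:]=0;k[:,:u-45]=0;k[:,u+45:]=0
print(k.sum(),P[k].mean(0),np.ptp(P[k],0))
v,u=np.nonzero(k);p=np.array([onplane(c,a,b,.095)[:2] for a,b in zip(u,v)])*1000;m=p.mean(0);m2=(p.min(0)+p.max(0))/2;print(m,m2)
q=p-m;th=np.arctan2(q[:,1],q[:,0]);rr=np.hypot(*q.T);print("yaw mod90",np.degrees(np.angle((rr**4*np.exp(4j*th)).sum()))/4)
E
```

```text
time: 12.6
tool_pos: [0.5156, 0.044, 0.2707]
tcp_rot: [0.002, 1.57, -0.002]
wrist_force: [1.5, 0.2, -0.5]
width: 0.997
time: 13.27
tool_pos: [0.5461, -0.0396, 0.2011]
tcp_rot: [0.001, 1.567, -0.002]
wrist_force: [-0.4, 0.9, 0.7]
width: 1.003
[ 0.54609818 -0.03956051  0.20107851] 0.008615526533747336
280 210
262 [ 0.55037108 -0.03863823  0.094824  ] [0.01693477 0.01737571 0.00470618]
[550.31924295 -38.63852553] [550.41075111 -38.60987884]
yaw mod90 37.442594496076964
```

View pics/w7c.png

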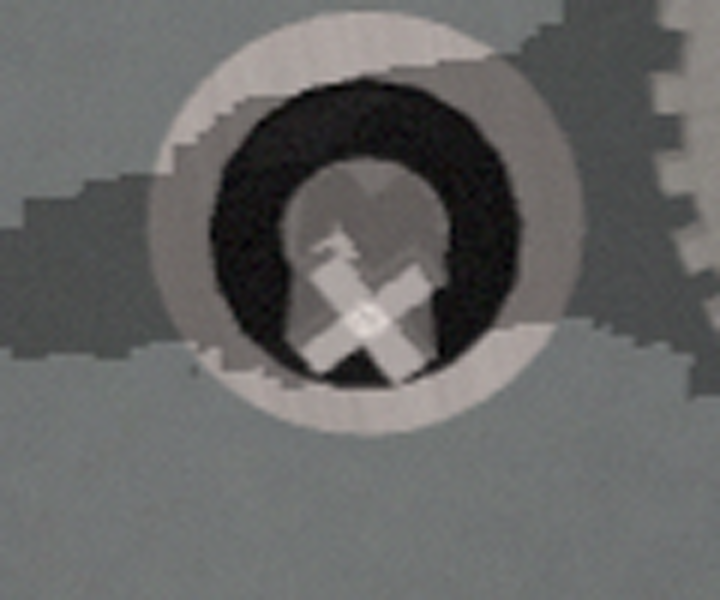

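View pics/w7.png

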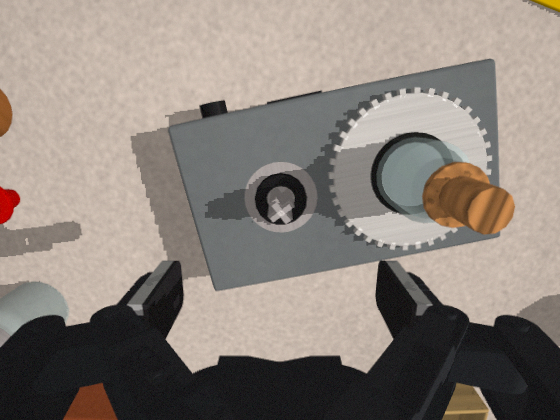

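Spindle tip is at (0.5504, -0.0386), z 0.0948, bars at 37.4° (mod 90), 119.6 mm from the jar. After gripping, the gear must turn -27.5° ≡ -0.480 rad. Returning to the gear.

```bash
python3 -m creep '[[0,[0,0,35],-0.04],[0,[-3,15,33],-0.04],[0,[-6,40,0],-0.04],[0,[-6,40,0],-0.04],[0,[-6,40,0],-0.04],[0,[-6,40,0],-0.04],[0,[-6,40,0],-0.04],[0,[-6,40,0],-0.04]]'
python3 -m creep '[[0,[-6,40,0],-0.04],[0,[-6,40,0],-0.04],[0,[-6,40,0],-0.038],[0,[-7,30,-10],0],[0,[-3,5,-38],0],[0,[-2,0,-38],0],[0,[0,0,-38],0],[0,[0,0,-20],0]]'
python3 -m creep '[[0,[0,0,-20],0],[0,[0,0,0],0],[0,[0,0,0],0],[0,[0,0,0],0],[0,[0,0,0],0],[0,[0,0,0],0],[0,[0,0,0],0],[0,[0,0,0],0]]'
python3 - <<'E'
from h import *
s=read_state();print(s["tool_pos"],s["q"],R.from_rotvec(s["tcp_rot"]).as_matrix()[:,1])
E
```

```text
time: 13.98
tool_pos: [0.5055, 0.2177, 0.2692]
tcp_rot: [0.256, 1.552, -0.252]
wrist_force: [0.2, -0.9, 0.1]
width: 1.004
time: 14.65
tool_pos: [0.4733, 0.3702, 0.1197]
tcp_rot: [0.342, 1.545, -0.345]
wrist_force: [-0.1, 0.2, -0.4]
width: 1.0
time: 15.32
tool_pos: [0.4761, 0.3703, 0.1034]
tcp_rot: [0.347, 1.542, -0.345]
wrist_force: [-0.1, -0.9, 0.4]
width: 0.998
[0.47606972 0.37029091 0.1034453 ] [ 6.19775956e-01  2.37956921e-01  1.88510021e+00 -2.17850576e-05
  1.01673130e+00 -5.10144760e-01] [0.42672    0.90438243 0.00156543]
```

```bash
python3 -m creep '[[0,[5,-0.5,-15],0],[0,[0.4,0,-30],0],[0,[0,0,-25],0],[0,[0,0,-13],0],[0,[0,0,0],0],[0,[0,0,0],0],[0,[0,0,0],0],[0,[0,0,0],0]]' 80
python3 - <<'E'
from h import *
s=read_state();print(s["tool_pos"])
grab("wrist","w8")
E
```

```text
time: 15.98
tool_pos: [0.4824, 0.3705, 0.0213]
tcp_rot: [0.348, 1.541, -0.343]
wrist_force: [0.7, 0.1, -0.9]
width: 0.996
[0.4823652  0.37051775 0.0213383 ]
```

View pics/w8.png

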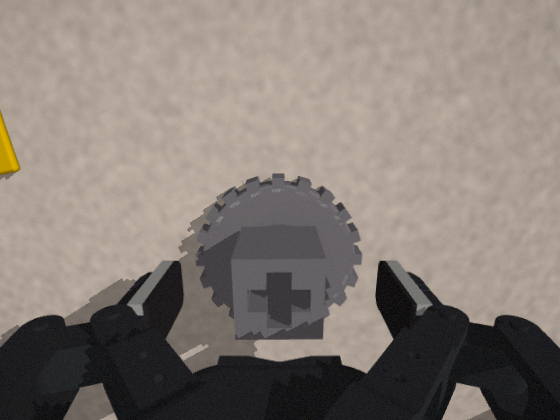

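The hub sits squarely between the pads with its cross at about (280,298). Closing.

```bash
python3 - <<'E'
from h import *
c,im,d=load("w8");print(onplane(c,279.5,298.5,.05))
E
python3 -m creep '[[255,[0,0,0],0],[255,[0,0,0],0],[255,[0,0,0],0],[255,[0,0,0],0],[255,[0,0,0],0],[255,[0,0,0],0],[255,[0,0,0],0],[255,[0,0,0],0]]' 80
python3 -m creep '[[255,[0,0,3],0],[255,[0,0,10],0],[255,[0,0,25],0],[255,[0,0,40],0],[255,[0,0,40],0],[255,[0,0,40],0],[255,[0,0,5],0],[255,[0,0,0],0]]'
python3 - <<'E'
from h import *
s=read_state();print(s["tool_pos"],s["width"],s["wrist_force"])
c,im,d=grab("wrist","w9")
E
```

```text
[0.4816023 0.3701725 0.05     ]
time: 16.7
tool_pos: [0.4814, 0.3698, 0.0199]
tcp_rot: [0.346, 1.542, -0.345]
wrist_force: [0.2, 0.1, 4.5]
width: 0.404
time: 17.37
tool_pos: [0.4832, 0.3711, 0.1875]
tcp_rot: [0.35, 1.537, -0.34]
wrist_force: [-0.1, 0.1, -1.4]
width: 0.412
[0.48316597 0.37107396 0.18747354] 0.4116489340129803 [-0.08382337  0.0768722  -1.42419867]
```

View pics/w9.png

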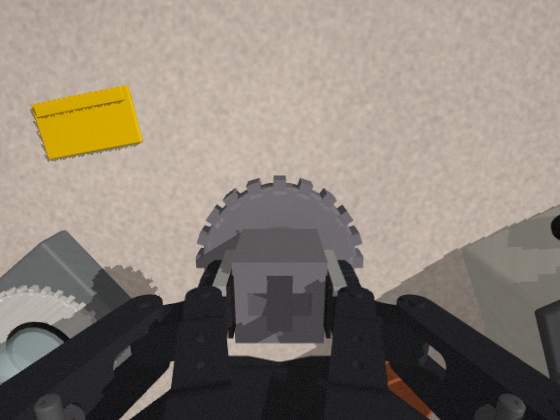

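Gear is held square. Measuring where its bore centre lies relative to the TCP.

Run:
```python
from h import *
c,im,d=load("w9");P=cloud(c,d)
s=read_state();T=s["tool_pos"];Rm=rot(s["tcp_rot"])
g=cv2.cvtColor(im,6)
z=np.median(P[325:338,250:310,2]);print("hub top z",z,T[2])
k=np.zeros_like(g);k[266:340,236:324]=1
print(np.percentile(g[k>0],[5,25,50,75]))
cv2.imwrite("pics/w9c.png",cv2.resize(im[220:350,215:345],None,fx=5,fy=5,interpolation=2))
```

```text
hub top z 0.21740547522398135 0.18416150425249078
[ 60.  64.  72. 105.]
```

View pics/w9c.png

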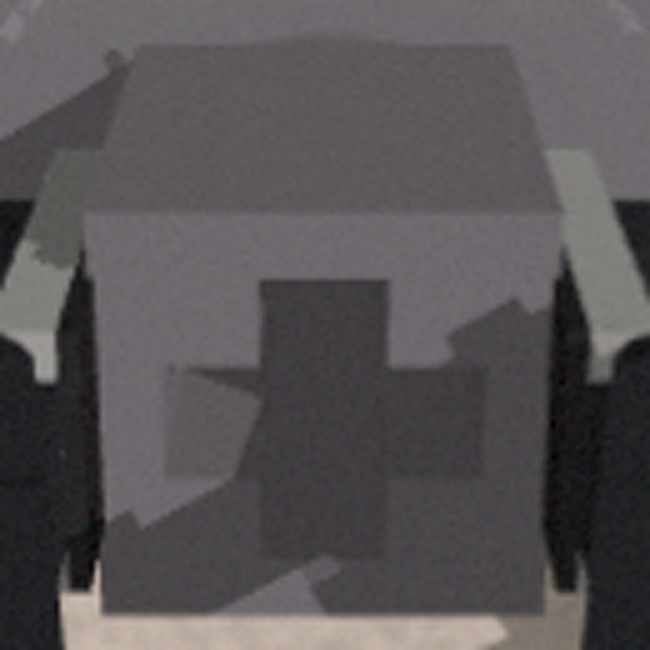

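Run:
```python
from h import *
c,im,d=load("w9")
b=onplane(c,279.5,303.8,.2175);T=np.array([.48316597,.37107396,.1875]);Rm=rot([.35,1.537,-.34])
o=Rm.T@(b-T);print(b,o)
s=read_state();print(s["tool_pos"],s["q"])
yaw=lambda: 0
th=np.radians(37.4-90) # tool yaw: jaw at 37.4
R2=np.array([[0,-np.sin(th),np.cos(th)],[0,np.cos(th),np.sin(th)],[-1,0,0]])
print(R2[:,1]); w=R2@np.array([0,o[1],o[2]]);print("TCP target",np.array([.5504,-.0386])-w[:2])
```

```text
[0.48366148 0.36998646 0.2175    ] [-0.03000052 -0.00054766  0.00104743]
[0.48149371 0.36987253 0.1841615 ] [ 6.14018801e-01  1.68453077e-01  1.80794516e+00 -1.43605529e-05
  1.16203481e+00 -5.15961294e-01]
[0.79441462 0.60737584 0.        ]
TCP target [ 0.55019888 -0.03743527]
```

The offset is about 1 mm. Carrying the gear high over the stopper, turning it -0.48 rad, to above the spindle.

```bash
python3 -m creep '[[255,[0,0,30],-0.04],[255,[3,-15,25],-0.04],[255,[6,-38,0],-0.04],[255,[6,-40,0],-0.04],[255,[6,-40,0],-0.04],[255,[6,-40,0],-0.04],[255,[6,-40,0],-0.04],[255,[6,-40,0],-0.04]]'
python3 -m creep '[[255,[6,-40,0],-0.04],[255,[6,-40,0],-0.04],[255,[6,-40,0],-0.04],[255,[6,-30,0],-0.04],[255,[6,-5,0],0],[255,[3,0,0],0],[255,[0,0,0],0],[255,[0,0,0],0]]'
python3 - <<'E'
from h import *
s=read_state();print(s["tool_pos"],s["width"],s["q"],np.degrees(np.arctan2(*rot(s["tcp_rot"])[[1,0],1])))
E
```

```text
time: 18.08
tool_pos: [0.5178, 0.1143, 0.234]
tcp_rot: [0.594, 1.492, -0.599]
wrist_force: [1.2, -0.3, -1.1]
width: 0.406
time: 18.75
tool_pos: [0.552, -0.0373, 0.2356]
tcp_rot: [0.717, 1.452, -0.718]
wrist_force: [0.3, 0.1, -1.6]
width: 0.408
[ 0.55195828 -0.03732339  0.23559682] 0.4075858976912991 [-1.12946265e-01  3.33384775e-02  1.85891851e+00  6.77005333e-04
  1.25270702e+00 -7.64310627e-01] 37.30839463376487
```

```bash
python3 -m creep '[[255,[-1.5,-0.7,-20],0],[255,[0,0,-38],0],[255,[0,0,-38],0],[255,[0,0,-18],0],[255,[0,0,0],0],[255,[0,0,0],0],[255,[0,0,0],0],[255,[0,0,0],0]]'
python3 - <<'E'
from h import *
s=read_state();print(s["tool_pos"],s["wrist_force"])
grab("scene","s3");c,im,d=grab("wrist","w10")
c,im,d=load("s3");cv2.imwrite("pics/s3c.png",cv2.resize(im[150:280,230:400],None,fx=4,fy=4,interpolation=2))
E
```

```text
time: 19.42
tool_pos: [0.5534, -0.0388, 0.1259]
tcp_rot: [0.719, 1.445, -0.716]
wrist_force: [0.5, -0.1, -1.4]
width: 0.408
[ 0.5533746  -0.03881943  0.12585806] [ 0.48654585 -0.09330717 -1.42763633]
```

View pics/s3c.png

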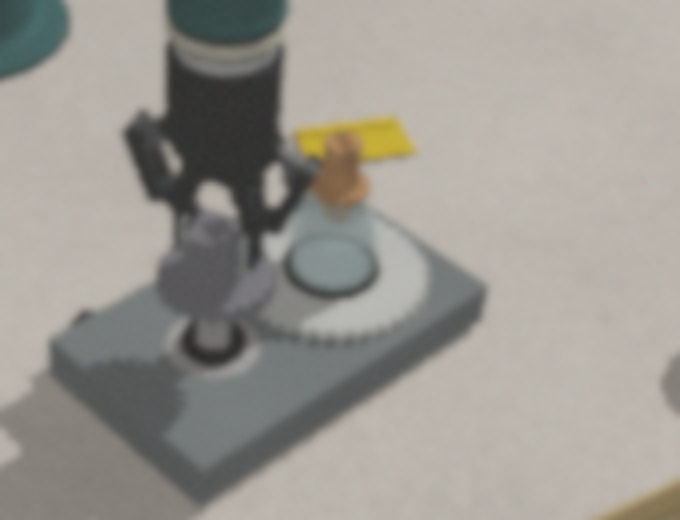

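View pics/w10.png

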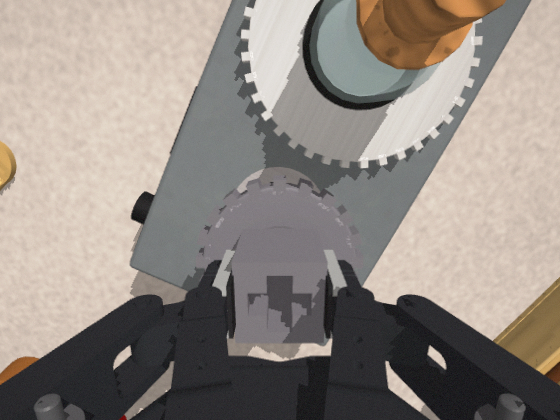

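```bash
python3 -m creep '[[255,[0,0,0],0],[255,[0,0,0],0],[255,[0,0,0],0],[255,[0,0,0],0],[255,[0,0,0],0],[255,[0,0,0],0],[255,[0,0,0],0],[255,[0,0,0],0]]'
```

```text
time: 20.18
tool_pos: [0.5513, -0.0393, 0.1232]
tcp_rot: [0.718, 1.449, -0.719]
wrist_force: [-0.3, 0.5, -1.1]
width: 0.408
```

```bash
python3 -m creep '[[255,[-0.8,1.0,0],0],[255,[0,0,-3],0],[255,[0,0,-3],0],[255,[0,0,-3],0],[255,[0,0,-3],0],[255,[0,0,-3],0],[255,[0,0,0],0],[255,[0,0,0],0]]'
```

```text
time: 20.85
tool_pos: [0.5503, -0.0382, 0.1078]
tcp_rot: [0.718, 1.45, -0.719]
wrist_force: [-0.3, 0.1, -0.8]
width: 0.407
```

The gear bottom is 7 mm below the tip height with no force, so it is entering. Continuing in small steps.

```bash
python3 -m creep '[[255,[0,0,-3],0],[255,[0,0,-3],0],[255,[0,0,-3],0],[255,[0,0,-3],0],[255,[0,0,0],0],[255,[0,0,0],0],[255,[0,0,0],0],[255,[0,0,0],0]]' 100
```

```text
time: 21.52
tool_pos: [0.5508, -0.0383, 0.0964]
tcp_rot: [0.719, 1.448, -0.718]
wrist_force: [-0.1, -0.1, -1.1]
width: 0.407
```

```bash
python3 -m creep '[[255,[0,0,-4],0],[255,[0,0,-4],0],[255,[0,0,-4],0],[255,[0,0,-4],0],[255,[0,0,-2],0],[255,[0,0,0],0],[255,[0,0,0],0],[255,[0,0,0],0]]' 100
python3 -m creep '[[255,[0,0,-2],0],[255,[0,0,-2],0],[255,[0,0,-2],0],[255,[0,0,-2],0],[255,[0,0,0],0],[255,[0,0,0],0],[255,[0,0,0],0],[255,[0,0,0],0]]' 100
```

```text
time: 22.18
tool_pos: [0.5507, -0.0382, 0.0784]
tcp_rot: [0.718, 1.449, -0.718]
wrist_force: [0.4, -0.2, -1.0]
width: 0.407
time: 22.85
tool_pos: [0.5511, -0.0383, 0.071]
tcp_rot: [0.719, 1.448, -0.718]
wrist_force: [-1.5, 0.3, 5.2]
width: 0.408
```

Collar contact came near 75 mm as predicted. Pressing further.

```bash
python3 -m creep '[[255,[0,0,-2],0],[255,[0,0,-2],0],[255,[0,0,0],0],[255,[0,0,0],0],[255,[0,0,0],0],[255,[0,0,0],0],[255,[0,0,0],0],[255,[0,0,0],0]]' 100
python3 -m creep '[[255,[0,0,-1],0],[255,[0,0,-1],0],[255,[0,0,-1],0],[255,[0,0,0],0],[255,[0,0,0],0],[255,[0,0,0],0],[255,[0,0,0],0],[255,[0,0,0],0]]' 100
```

```text
time: 23.52
tool_pos: [0.5511, -0.0383, 0.0675]
tcp_rot: [0.719, 1.448, -0.718]
wrist_force: [-3.0, -0.1, 6.9]
width: 0.41
time: 24.18
tool_pos: [0.5513, -0.0383, 0.0668]
tcp_rot: [0.718, 1.448, -0.718]
wrist_force: [-8.4, 0.7, 22.7]
width: 0.411
```

It bottomed at 66.8 mm with 22.7 N (expected 67 mm), so the collar is fully down. A final look at the stopper and gear.

```bash
python3 -m creep '[[255,[0,0,0],0],[255,[0,0,0],0],[255,[0,0,0],0],[255,[0,0,0],0],[255,[0,0,0],0],[255,[0,0,0],0],[255,[0,0,0],0],[255,[0,0,0],0]]' 100
python3 - <<'E'
from h import *
c,im,d=grab("scene","s4");P=cloud(c,d)
cv2.imwrite("pics/s4c.png",cv2.resize(im[130:300,140:400],None,fx=3,fy=3,interpolation=2))
k=(P[...,2]>.14)&(abs(P[...,0]-.526)<.03)&(abs(P[...,1]-.078)<.03);print("scene",k.sum(),P[k].max(0))
c,im,d=grab("wrist","w11")
cn=cv2.imwrite("pics/w11c.png",im)
s=read_state();print(s["tool_pos"],s["wrist_force"],s["time"])
E
```

```text
time: 24.85
tool_pos: [0.5512, -0.0384, 0.0668]
tcp_rot: [0.718, 1.448, -0.718]
wrist_force: [-8.6, 0.3, 23.6]
width: 0.405
scene 123 [0.54403149 0.09032175 0.17162873]
[ 0.55124166 -0.03834925  0.06679423] [-8.52490687e+00  1.78600912e-02  2.14972547e+01] 24.95
```

View pics/s4c.png

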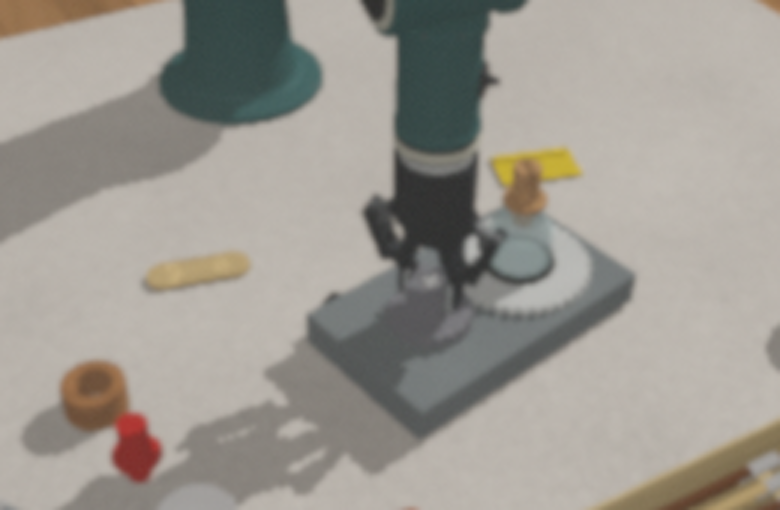

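View pics/w11.png

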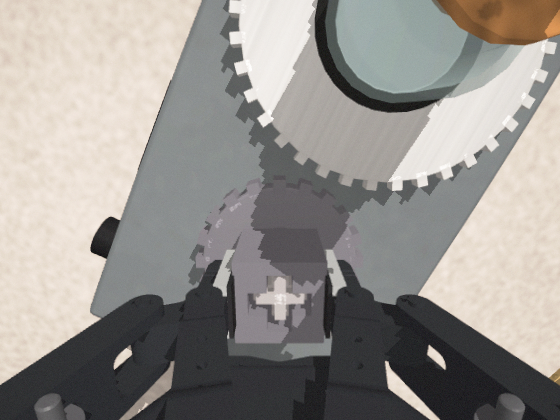

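The spindle's cross fills the gear's bore at about (280,298). The stopper is still seated upright and the bystanders are untouched. Handing in.

```bash
python3 -c "
from workcell import *
print(finish_job())"
```

```text
the job is handed in; nothing more can be done
None
```

I took the cork stopper from its stand, set it home in the jar neck and let go. I then turned the gear -27.5° to match the spindle, slid it down and pressed the collar fully down. The job was handed in at about 25 s with the gear still gripped (100 N grip setting) and pressed down. No verdict is reported.

- **Stopper:** it met the rim at the predicted height. Afterwards its top read 0.171–0.172 m, the height expected when seated. The top camera put it about 2 mm from the jar axis, within that camera's calibration error.
- **Gear:** the last wrist picture shows the spindle cross inside the gear's bore. The TCP stopped at 66.8 mm against 67 mm expected, pressing with 21–24 N.
- **Off-axis force:** that press also showed about 8.5 N sideways in -x, a slight lean on the spindle. The TCP was about 0.9 mm from the measured spindle axis, within the 4 mm allowed.
- **Bystanders:** those in the last scene crop (rib, scraper and the red look-alike) look unmoved. I checked that by eye only, and did not recheck the pots, the lidded jar or the brush.

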